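# Move a thawed paste cartridge from the thaw stand to the bench roller by way of the V-rest

## Task

The paste cartridge with the orange caps has thawed and must go on the bench roller before its filler settles: lift it out of the thaw stand and lay it in the sloping V-rest, ribbed cap end up and nozzle down at the foot stop. Let go, take it again across the middle of the barrel, and lay it level along the roller with the barrel on all four wheels, lowering it rather than letting it drop. The blue-capped cartridge stays in the stand, and the note pad and tweezers stay where they are.

Things in the scene. Friction and masses are not known exactly. Their poses are not given: they have to be found in the camera images.
- orange_cartridge_mid (a point): cartridge to move, loose, 0.12 kg; middle of its axis. z axis: from nozzle to end cap (up as it stands). 170 mm long: grey barrel, 26 mm in diameter, from -60 to +60 mm; ribbed orange end cap, 30 mm in diameter, from +60 to +86; at the other end a short cone and a 14 mm thick orange nozzle cap to -84 mm
- blue_cartridge_mid (a point): the same point of a second cartridge that is alike but has blue caps; it stays in the stand
- stand: white thaw stand, 70 x 160 mm, fixed; origin at the centre of its underside. Cartridges stand upright, nozzle down, on its 12 mm base, through 29 mm holes in two plates, the upper with its top at 108 mm (screw heads to 112). The two places are at y = -38 and +38 mm; either may hold the orange one. 74 mm of a cartridge shows above the upper plate
- rest: sloping V-rest, fixed, on a grey base plate 90 x 185 x 10 mm; origin at the centre of its underside, V rising towards +y. Two 90-degree V saddles, 12 mm wide along the V and 49 mm across, stand 34 mm below and above the seat point, with a 56 mm gap between them for the fingers; they end 4 mm below the cartridge's axis. The beam that carries them lies 33 mm below that axis
- rest_seat (a point): where the middle of the cartridge lies when it rests in the V with its nozzle cap against the rubber-faced foot stop; 118 mm above the worktop. z axis: along the V, upwards, 45 degrees above the level; y axis: out of the V, square to the slope (also 45 degrees up); x axis: level, across the V. A cartridge let go a little above the stop may stay there by friction
- roller_seat (a point): bench roller, fixed: the middle of a cartridge's axis when it lies centrally on the four wheels, 67 mm above the worktop. y axis: level, along the roller (the cartridge lies along y, either way round); x axis: level, across; z axis: up. End plates 104 mm wide stand at y = -102 and +102 mm (inner faces) and rise 16 mm above this point
- roller: the same roller, origin under its centre on the worktop, same axes: two level axles along y, 6 mm thick, at x = -22 and +22 mm, z = 45 mm, each with two black rubber wheels 36 mm in diameter and 10 mm wide at y = -34 and +34 mm, which turn easily. Floor at z = 18 mm, 116 x 230 mm; white gear housing, 76 mm high, beyond the -y end plate, to y = -163 mm
- note_pad: small white note pad 60 x 105 x 12 mm with a red edge, lying loose in front of the roller; bystander, origin at the centre of its underside, long side along y
- tweezers_a: light steel tweezers 18 x 125 x 10 mm, lying loose to the left of the V-rest; bystander, origin at the centre of the underside, long side along y
Not all that is in view belongs to the job. Leave any red look-alike of the part that bears orange_cartridge_mid alone.

How it is judged:
By the outcome, as a careful person would: the job done as asked, in the order asked, and still so for the second after the job is handed in, with the robot touching nothing.
It also fails if it takes over 53 s, if anything falls off the work surface, if the arm or the gripper's body presses on something with over 40 N, if the wrist force passes 120 N, or if a joint passes its speed limit or range.

## Robot

A 6-joint arm with a two-finger parallel gripper is mounted at the origin on a cart in front of the work surface, level with it; the furniture and walls round the work are solid. World frame = base frame: x ahead of the robot, y to its left, z up, the work surface at z = 0. Lengths are in m, angles in rad, forces in N, time in s.
With the tool pointing down it reaches from about 0.25 to 0.725 m from the base axis. Payload 4 kg.
Tool frame: the origin (TCP) lies on the centre line of the jaws, within the pads' length; the fingertips stand 19 mm ahead of it and the grasp point (between the pads) is the TCP (arm.nose_length is the distance from the TCP to the fingertips, in m); z points along the fingers, x is the direction in which the jaws open and shut, and the axes are right-handed (so a half turn about z gives the same grasp; the last joint's range is limited). The gripper opens to 85 mm and grips with 20 to 120 N. Pads are 22 mm wide; open, the fingers measure 114 mm over their backs; the gripper's body (76 mm by 85 mm) begins 54 mm behind the grasp point. The pads swing forward as they close: fully open they stand 13 mm farther back than shut.
Start: joints at [1.193, 0.241, 0.005, 1.335, 0, 1.571], TCP at [0.184, 0.465, 0.214] pointing down, gripper open.
Joint ranges: [-2.72, 2.72], [-1.05, 1.87], [-1.09, 1.28], [-1.99, 2.15], [-1.42, 1.44], [-3.14, 3.14]. Speed limits (rad/s): [2.79, 2.79, 3.14, 3.14, 3.14, 3.14].

## Interface

Orientations are given as a rotation vector (axis times angle).
In Python, from station import arm, cams, workorder gives the robot as it stands. The module is installed in compiled form; this text tells all that it offers.
- The arm moves only by the tool send_rows, never from a script. Its argument "deltas" is a list of rows, each an object of numbers: "hand": the closure, from 0 (fully open) to 1 (shut); "tx", "ty", "tz": the shift along the tool's x, y, z in cm; "ax", "ay", "az": the turn, a rotation vector about the tool's x, y, z in degrees. A call has 1 to 20 rows; each row is the pose to reach, as a shift and turn from the pose commanded when the call began, along the tool's axes at that moment; what a row does not reach only later rows make up. A row lasts 1/8 s, in which the tool goes at most 62.5 mm and 10.7 degrees, less where a joint would pass 70% of its speed; a pose out of reach is approached as far as the arm can. A call with a gripper value outside its range is refused whole. The fingers move at their own pace and stop on an object; "squeeze" is the grip in N (left out, the last holds). Time passes only in rows, so rows that repeat a pose let the fingers close. It gives the time, the measured TCP pose, the force and the opening at its end, in the units of the state.
- arm.sense(): the state, without advancing time (a new reading comes with each control period).
- cams.capture(name): name is "side" or "top" or "wrist"; returns the picture (400x640x3 uint8, blue, green, red); there is no depth.
- cams.camera_params(name): a dict with "K" (3x3 intrinsics, pixels), "T" (4x4, takes a point from camera to world coordinates); the wrist camera has in their place "mount" (4x4, takes a point from camera to tool coordinates, whose origin is the TCP and whose axes are the tool frame's). Camera axes: x right, y down, z forward; pixel columns grow to the right and rows downward; lengths in m; the calibration is good to about 2 mm. A picture is of the moment at which its call begins: read the wrist's pose just before it. camera_params takes no time and is no camera call.
- workorder.finish_job(): hands the job in, once; it reports no verdict.
The state is a dict: "t": time; "qpos": joint angles; "joint_vel": joint speeds; "tau": joint torques, N m; "ee_pos": TCP position; "tool_rot": TCP orientation; "wrist_force": force on the tool from outside, world axes, zero at the start; "moment": the same for the moment, N m; "grip_width": finger opening in m.
Only numpy, scipy, OpenCV 4.12 (cv2) and the standard library are available. Lean on these libraries where they do the work, as an engineer would, in place of code of your own. Each camera call takes 0.05 s, during which the arm holds its last target. There are 200 camera calls.

## Working session

There is one attempt and no reset: what is moved stays moved. The work goes in short steps, Python scripts to look and compute and a tool call to move; the robot and the scene stay as the last step left them, time stands still between calls to the robot, and variables do not carry over. Pictures are saved under pics/ and viewed, about 8 in all and at most 12, crops included, and the job is handed in when it is done.

Besides the shell and the picture viewer there is one more tool, called after "Emit:" by a JSON object that holds its "op" and its "data", one argument or row to a line. send_rows: Moves the arm, as the interface text tells. Its arguments: {"type":"object","properties":{"deltas":{"type":"array"},"squeeze":{"type":"number"}},"required":["deltas"]}

```bash
mkdir -p pics; ls
python3 - <<'E'
from station import arm, cams
import cv2, numpy as np
np.set_printoptions(precision=4,suppress=True)
s=arm.sense(); print(s)
for n in ("side","top","wrist"):
    im=cams.capture(n); cv2.imwrite(f"pics/{n}0.png",im); print(n,cams.camera_params(n))
E
```

```text
pics
{'t': 0.0, 'qpos': array([1.193 , 0.2414, 0.0038, 1.3352, 0.    , 1.5708]), 'joint_vel': array([-0.0014, -0.0001,  0.0023, -0.0023, -0.0001, -0.0006]), 'tau': array([ -0.0002, -37.2319,  25.2408,   0.0169,   0.0001,  -0.    ]), 'ee_pos': array([0.1842, 0.4641, 0.2126]), 'tool_rot': array([ 2.5981,  1.7642, -0.0027]), 'wrist_force': array([0.8493, 0.4889, 0.1482]), 'moment': array([-0.0055,  0.0164, -0.0065]), 'grip_width': 0.08557060873388765}
side {'K': array([[420.7292,   0.    , 318.1324],
       [  0.    , 420.7292, 198.9738],
       [  0.    ,   0.    ,   1.    ]]), 'T': array([[-0.9851, -0.1228,  0.1206,  0.4383],
       [-0.172 ,  0.6849, -0.7081,  0.7789],
       [ 0.0044, -0.7183, -0.6958,  0.7812],
       [ 0.    ,  0.    ,  0.    ,  1.    ]])}
top {'K': array([[492.8571,   0.    , 327.2783],
       [  0.    , 492.8571, 204.6222],
       [  0.    ,   0.    ,   1.    ]]), 'T': array([[-0.4349, -0.8519,  0.2918,  0.1724],
       [-0.9005,  0.4112, -0.1417,  0.2516],
       [ 0.0007, -0.3244, -0.9459,  1.4249],
       [ 0.    ,  0.    ,  0.    ,  1.    ]])}
wrist {'K': array([[296.9392,   0.    , 323.4357],
       [  0.    , 296.9392, 204.6387],
       [  0.    ,   0.    ,   1.    ]]), 'mount': array([[ 1.    ,  0.0004, -0.0013,  0.0009],
       [ 0.    ,  0.9548,  0.2973, -0.0766],
       [ 0.0013, -0.2973,  0.9548, -0.1603],
       [ 0.    ,  0.    ,  0.    ,  1.    ]])}
```

View pics/side0.png

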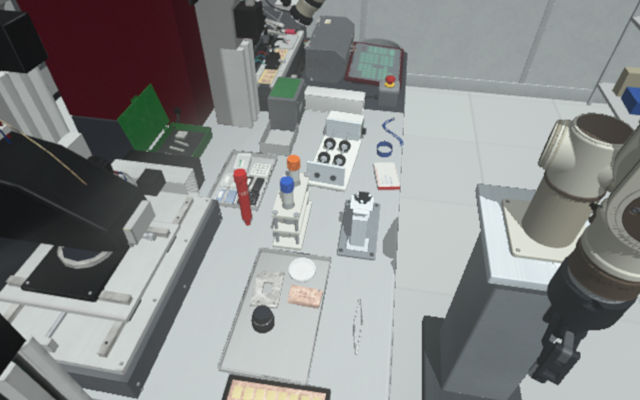

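View pics/top0.png

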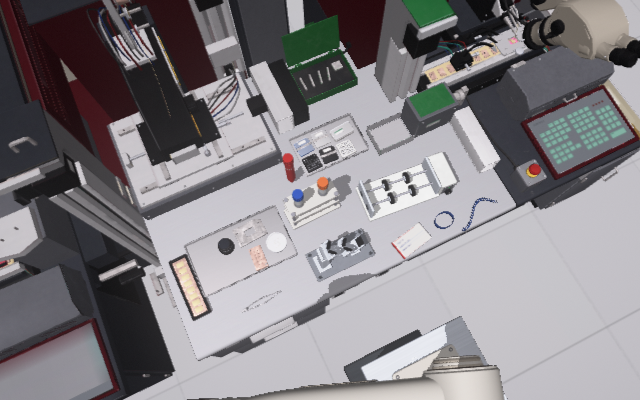

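The side view shows the blue cap at (287,185), the orange cap at (294,163), the red look-alike at (243,195), the roller around (335,150) and the V-rest around (360,225). In the top view orange is at (322,183) and blue at (297,195). I'll take an enlarged crop next.

```bash
cat > h.py <<'E'
import numpy as np, cv2
from station import arm, cams
from scipy.spatial.transform import Rotation as R
np.set_printoptions(precision=4,suppress=True)
def ray(n,uv,pose=None):
    p=cams.camera_params(n)
    T=p["T"] if "T" in p else pose@p["mount"]
    d=T[:3,:3]@np.linalg.solve(p["K"],[uv[0],uv[1],1]); return T[:3,3],d/np.linalg.norm(d)
def plane(n,uv,z,pose=None):
    o,d=ray(n,uv,pose); return o+d*(z-o[2])/d[2]
def tri(rays):
    A=sum(np.eye(3)-np.outer(d,d) for o,d in rays); b=sum((np.eye(3)-np.outer(d,d))@o for o,d in rays)
    x=np.linalg.solve(A,b); return x,[np.linalg.norm(np.cross(x-o,d)) for o,d in rays]
def pose():
    s=arm.sense(); T=np.eye(4); T[:3,:3]=R.from_rotvec(s["tool_rot"]).as_matrix(); T[:3,3]=s["ee_pos"]; return T
def proj(n,X,pose=None):
    p=cams.camera_params(n); T=p["T"] if "T" in p else pose@p["mount"]
    c=np.linalg.inv(T)@np.append(X,1); u=p["K"]@c[:3]; return u[:2]/u[2]
E
python3 - <<'E'
from h import *
for n in("side","top"):
    im=cv2.imread(f"pics/{n}0.png"); hsv=cv2.cvtColor(im,cv2.COLOR_BGR2HSV)
    for nm,lo,hi in(("orange",(7,180,120),(16,255,255)),("blue",(108,150,100),(125,255,255))):
        m=cv2.inRange(hsv,lo,hi); k,l,st,c=cv2.connectedComponentsWithStats(m)
        print(n,nm,[(st[i],c[i]) for i in range(1,k) if st[i,4]>40])
a=cv2.imread("pics/top0.png")[140:290,270:470]; b=cv2.imread("pics/side0.png")[100:270,260:420]
a=cv2.resize(a,None,fx=4,fy=4,interpolation=cv2.INTER_CUBIC)
b=cv2.resize(b,None,fx=3.5,fy=3.5,interpolation=cv2.INTER_CUBIC)
cv2.imwrite("pics/a.png",a);cv2.imwrite("pics/b.png",b)
E
```

```text
side orange []
side blue [(array([628,  88,  12,  26, 164], dtype=int32), array([635.75  ,  99.2927])), (array([281, 177,  12,  13,  89], dtype=int32), array([286.4719, 181.3596]))]
top orange []
top blue [(array([293, 190,  10,  10,  79], dtype=int32), array([297.2025, 194.3924]))]
```

View pics/a.png

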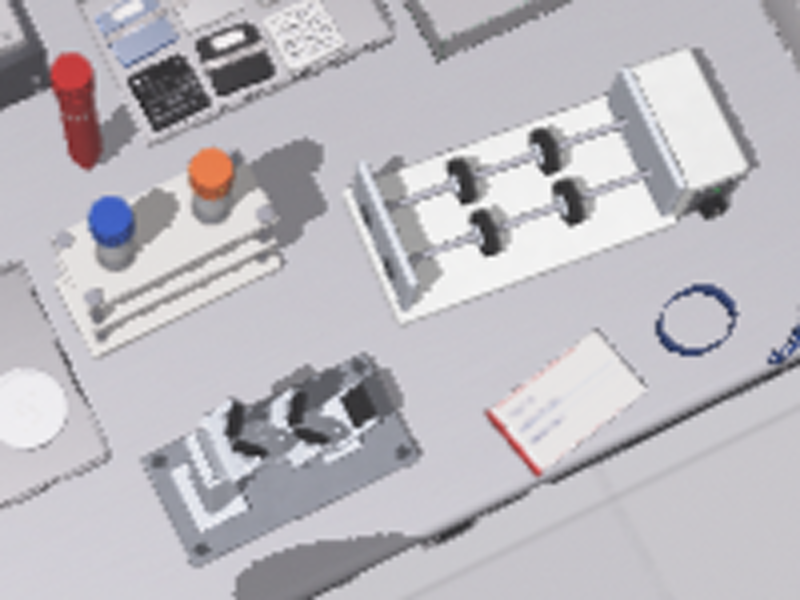

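View pics/b.png

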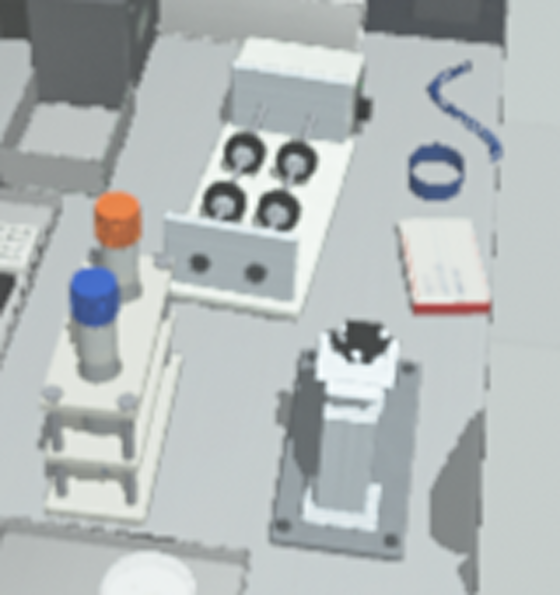

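The crops show orange in the stand's -y place and blue in its +y place. The rest's black foot stop is on the right in the top view (-y), so its V rises toward +y. The gear housing is at the roller's -y end.

Run:
```python
from h import *
T=lambda u,v:(270+u/4,140+v/4); S=lambda u,v:(260+u/3.5,100+v/3.5)
for nm in("orange","blue"):
    rs=[]
    for n,sc in(("top",1),("side",1)):
        im=cv2.imread(f"pics/{n}0.png"); hsv=cv2.cvtColor(im,cv2.COLOR_BGR2HSV)
        m=cv2.inRange(hsv,(8,150,90),(18,255,255)) if nm=="orange" else cv2.inRange(hsv,(105,120,80),(125,255,255))
        k,l,st,c=cv2.connectedComponentsWithStats(m)
        for i in range(1,k):
            if st[i,4]>30 and 270<c[i][0]<340 and 140<c[i][1]<210: print(n,nm,st[i],c[i]); rs.append(ray(n,c[i]))
    if len(rs)==2: print(tri(rs))
print("rest plate");P=[plane("top",T(*q),.010) for q in((147,462),(197,563),(420,455),(362,355))];print(np.array(P),np.mean(P,0))
P=[plane("side",S(*q),.010) for q in((303,350),(421,365),(402,558),(270,540))];print("side",np.array(P),np.mean(P,0))
print("roller floor");print(np.array([plane("top",T(*q),.018) for q in((348,195),(402,322),(678,225))]))
print("wheel hub tri")
for a,b in(((487,232),(278,210)),((465,181),(224,202)),((570,201),(297,161)),((548,150),(244,153))):
    print(tri([ray("top",T(*a)),ray("side",S(*b))]))
```

```text
top orange [318 178  10  12  95] [322.2947 182.9474]
side orange [288 156  11  14 139] [293.1079 162.2518]
(array([0.6214, 0.0488, 0.1709]), [np.float64(0.00015397009415085128), np.float64(0.000153970094150523)])
top blue [292 189  11  13 103] [297.165 194.767]
side blue [281 177  12  16 172] [286.5   184.186]
(array([0.6195, 0.125 , 0.1714]), [np.float64(0.0004130402386062627), np.float64(0.0004130402386060591)])
rest plate
[[ 0.4931  0.1624  0.01  ]
 [ 0.4101  0.1614  0.01  ]
 [ 0.4108 -0.0202  0.01  ]
 [ 0.4973 -0.0165  0.01  ]] [0.4528 0.0718 0.01  ]
side [[ 0.4976 -0.0153  0.01  ]
 [ 0.4092 -0.0149  0.01  ]
 [ 0.4094  0.1676  0.01  ]
 [ 0.4968  0.168   0.01  ]] [0.4533 0.0763 0.01  ]
roller floor
[[ 0.6132 -0.0631  0.018 ]
 [ 0.5053 -0.0536  0.018 ]
 [ 0.4826 -0.2777  0.018 ]]
wheel hub tri
(array([ 0.5345, -0.1377,  0.0422]), [np.float64(0.00021196626661885702), np.float64(0.00021196626661911522)])
(array([ 0.5786, -0.1428,  0.0399]), [np.float64(0.0005650981478371946), np.float64(0.0005650981478369615)])
(array([ 0.5285, -0.2053,  0.0419]), [np.float64(0.0005247722819479071), np.float64(0.0005247722819478585)])
(array([ 0.5733, -0.2112,  0.0395]), [np.float64(0.00017545276557996535), np.float64(0.00017545276558008168)])
```

Emit:
{"op": "send_rows", "data": {
  "deltas": [
    {"tx": -7, "ty": 11.5, "tz": -12.6, "az": 10},
    {"tx": -14, "ty": 23, "tz": -12.6, "az": 24},
    {"tx": -28.4, "ty": 46.3, "tz": -12.6, "az": 68.4},
    {"tx": -28.4, "ty": 46.3, "tz": -12.6, "az": 68.4},
    {"tx": -28.4, "ty": 46.3, "tz": -12.6, "az": 68.4},
    {"tx": -28.4, "ty": 46.3, "tz": -12.6, "az": 68.4},
    {"tx": -28.4, "ty": 46.3, "tz": -12.6, "az": 68.4},
    {"tx": -28.4, "ty": 46.3, "tz": -12.6, "az": 68.4},
    {"tx": -28.4, "ty": 46.3, "tz": -12.6, "az": 68.4},
    {"tx": -28.4, "ty": 46.3, "tz": -12.6, "az": 68.4},
    {"tx": -28.4, "ty": 46.3, "tz": -12.6, "az": 68.4},
    {"tx": -28.4, "ty": 46.3, "tz": -12.6, "az": 68.4},
    {"tx": -28.4, "ty": 46.3, "tz": -12.6, "az": 68.4}
  ]
}}

```text
invalid input at $.deltas[0]: expected keys hand, tx, ty, tz, ax, ay, az
```

Emit:
{"op": "send_rows", "data": {
  "deltas": [
    {"hand": 0, "tx": -7, "ty": 11.5, "tz": -12.6, "ax": 0, "ay": 0, "az": 10},
    {"hand": 0, "tx": -14, "ty": 23, "tz": -12.6, "ax": 0, "ay": 0, "az": 24},
    {"hand": 0, "tx": -28.4, "ty": 46.3, "tz": -12.6, "ax": 0, "ay": 0, "az": 68.4},
    {"hand": 0, "tx": -28.4, "ty": 46.3, "tz": -12.6, "ax": 0, "ay": 0, "az": 68.4},
    {"hand": 0, "tx": -28.4, "ty": 46.3, "tz": -12.6, "ax": 0, "ay": 0, "az": 68.4},
    {"hand": 0, "tx": -28.4, "ty": 46.3, "tz": -12.6, "ax": 0, "ay": 0, "az": 68.4},
    {"hand": 0, "tx": -28.4, "ty": 46.3, "tz": -12.6, "ax": 0, "ay": 0, "az": 68.4},
    {"hand": 0, "tx": -28.4, "ty": 46.3, "tz": -12.6, "ax": 0, "ay": 0, "az": 68.4},
    {"hand": 0, "tx": -28.4, "ty": 46.3, "tz": -12.6, "ax": 0, "ay": 0, "az": 68.4},
    {"hand": 0, "tx": -28.4, "ty": 46.3, "tz": -12.6, "ax": 0, "ay": 0, "az": 68.4},
    {"hand": 0, "tx": -28.4, "ty": 46.3, "tz": -12.6, "ax": 0, "ay": 0, "az": 68.4},
    {"hand": 0, "tx": -28.4, "ty": 46.3, "tz": -12.6, "ax": 0, "ay": 0, "az": 68.4}
  ]
}}

```text
t: 1.65
ee_pos: [0.5092, 0.0311, 0.3394]
tool_rot: [-3.141, -0.001, 0.001]
wrist_force: [-0.7, -0.6, 0.1]
grip_width: 0.0854
```

Run:
```python
from h import *
T=pose(); np.save("T1.npy",T); im=cams.capture("wrist"); cv2.imwrite("pics/w1.png",im); print(T, arm.sense()["qpos"], arm.sense()["t"],arm.nose_length)
for n,p in dict(o=[.6214,.0488,.18],rest=[.453,.0745,.118],roll=[.5537,-.174,.067]).items(): print(n,proj("wrist",p,T))
```

```text
[[ 1.      0.0009 -0.0007  0.5092]
 [ 0.0009 -1.      0.0003  0.0311]
 [-0.0007 -0.0003 -1.      0.3394]
 [ 0.      0.      0.      1.    ]] [0.0613 0.2483 0.339  1.6618 0.0003 1.6306] 1.7 0.019
o [427.1867 169.101 ]
rest [279.3794 139.7514]
roll [350.308  288.4642]
```

View pics/w1.png

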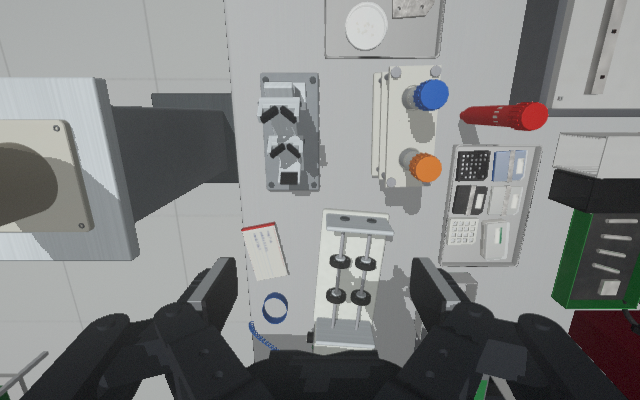

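The wrist view agrees with the triangulation: orange cap (425,167), rest saddles (279,113) and (285,150), stop (289,179), roller wheels (340,262), (366,264), (336,296), (361,298).

Run:
```python
import cv2,numpy as np
im=cv2.imread("pics/w1.png")
a=cv2.resize(im[60:205,250:330],None,fx=4.1,fy=4.1,interpolation=cv2.INTER_CUBIC)[:594]
b=cv2.resize(im[203:348,310:402],None,fx=4.1,fy=4.1,interpolation=cv2.INTER_CUBIC)[:594]
cv2.imwrite("pics/w1c.png",np.hstack([a,b])); print(a.shape)
```

```text
(594, 328, 3)
```

View pics/w1c.png

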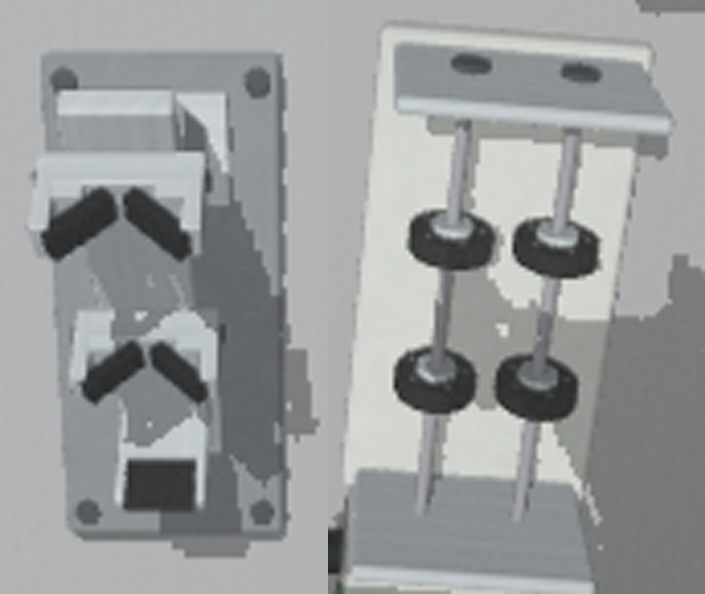

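Run:
```python
from h import *
T=np.load("T1.npy")
A=lambda c,r:(250+c/4.1,60+r/4.1); B=lambda c,r:(310+(c-328)/4.1,203+r/4.1)
iA=lambda p:((p[0]-250)*4.1,(p[1]-60)*4.1)
P=np.array([plane("wrist",A(*q),.010,T) for q in((42,52),(282,52),(285,537),(70,537))]);print(P,P.mean(0))
print("screws");P=np.array([plane("wrist",A(*q),.010,T) for q in((63,82),(257,82),(262,512),(88,512))]);print(P,P.mean(0))
Tt=lambda u,v:(270+u/4,140+v/4)
print("stop",plane("wrist",A(160,485),.0586,T),tri([ray("wrist",A(160,485),T),ray("top",Tt(360,405))]))
print("apex up/lo", tri([ray("wrist",A(120,200),T),ray("top",Tt(240,432))]),tri([ray("wrist",A(148,348),T),ray("top",Tt(297,420))]))
for y0 in(.065,.0745,.085):
  seat=np.array([.453,y0,.118]); z=np.array([0,1,1])/2**.5; y=np.array([0,-1,1])/2**.5; x=np.array([1,0,0])
  print(y0,[np.round(iA(proj("wrist",seat+s*z-.004*y+w*x,T))) for s in(.040,.028,-.028,-.040) for w in(-.0245,.0245)], "stop",np.round(iA(proj("wrist",seat-.084*z,T))))
print("wheels; hub near(+y) faces, z=.045")
W=np.array([plane("wrist",B(*q),.045,T) for q in((452,232),(558,236),(437,372),(540,375))]);print(W,W.mean(0))
print("axles")
for pts in([(462,125),(425,510)],[(572,130),(520,518)]):
  L=[plane("wrist",B(*q),.045,T) for q in pts]; d=L[0]-L[1]; print(L,np.degrees(np.arctan2(-d[0],d[1])))
# end plate top z=.083: inner edge
print("plates far top edge", [plane("wrist",B(*q),.083,T) for q in((398,110),(668,130),(352,475),(578,488))])
```

```text
[[ 0.4125  0.1648  0.01  ]
 [ 0.5013  0.1649  0.01  ]
 [ 0.5019 -0.0205  0.01  ]
 [ 0.4125 -0.0206  0.01  ]] [0.457  0.0722 0.01  ]
screws
[[ 0.4197  0.1545  0.01  ]
 [ 0.492   0.1546  0.01  ]
 [ 0.4924 -0.0098  0.01  ]
 [ 0.4206 -0.0099  0.01  ]] [0.4561 0.0723 0.01  ]
stop [0.4564 0.0121 0.0586] (array([0.4554, 0.0097, 0.0496]), [np.float64(0.0004219782612674507), np.float64(0.0004219782612674559)])
apex up/lo (array([0.4564, 0.1086, 0.1386]), [np.float64(0.0030071270066338533), np.float64(0.0030071270066338203)]) (array([0.4572, 0.0628, 0.0882]), [np.float64(0.0022560432435471942), np.float64(0.0022560432435472255)])
0.065 [array([ 18., 257.]), array([191., 257.]), array([ 26., 286.]), array([194., 286.]), array([ 60., 402.]), array([207., 402.]), array([ 66., 423.]), array([210., 424.])] stop [151. 502.]
0.0745 [array([ 15., 222.]), array([190., 222.]), array([ 24., 252.]), array([194., 252.]), array([ 58., 373.]), array([207., 373.]), array([ 64., 395.]), array([209., 396.])] stop [150. 477.]
0.085 [array([ 13., 182.]), array([189., 182.]), array([ 21., 214.]), array([193., 214.]), array([ 56., 341.]), array([206., 341.]), array([ 63., 364.]), array([209., 364.])] stop [149. 449.]
wheels; hub near(+y) faces, z=.045
[[ 0.5373 -0.1319  0.045 ]
 [ 0.5814 -0.1337  0.045 ]
 [ 0.532  -0.1991  0.045 ]
 [ 0.5765 -0.2005  0.045 ]] [ 0.5568 -0.1663  0.045 ]
axles
[array([ 0.5405, -0.0839,  0.045 ]), array([ 0.5276, -0.2707,  0.045 ])] -3.9347785304164526
[array([ 0.5849, -0.086 ,  0.045 ]), array([ 0.5704, -0.275 ,  0.045 ])] -4.391197182150673
plates far top edge [array([ 0.5141, -0.0619,  0.083 ]), array([ 0.6141, -0.0698,  0.083 ]), array([ 0.4961, -0.222 ,  0.083 ]), array([ 0.5885, -0.2282,  0.083 ])]
```

Run:
```python
from h import *
T=np.load("T1.npy"); im=cv2.imread("pics/w1.png"); hsv=cv2.cvtColor(im,cv2.COLOR_BGR2HSV)
m=cv2.inRange(hsv,(8,150,90),(18,255,255)); k,l,st,c=cv2.connectedComponentsWithStats(m)
for i in range(1,k):
    if st[i,4]>100: print(st[i],c[i],plane("wrist",c[i],.178,T), tri([ray("wrist",c[i],T),ray("top",(322.3,183)),ray("side",(293.1,162.3))]))
print(arm.sense()["ee_pos"])
```

```text
[409 154  33  28 686] [425.1531 167.3061] [0.6197 0.0504 0.178 ] (array([0.6215, 0.049 , 0.171 ]), [np.float64(0.0005304082167636064), np.float64(0.00023328592988307233), np.float64(0.0003460973655874506)])
[0.5092 0.0313 0.3396]
```

Emit:
{"op": "send_rows", "data": {
  "deltas": [
    {"hand": 0, "tx": 5.6, "ty": -0.9, "tz": 0, "ax": 0, "ay": 0, "az": 0},
    {"hand": 0, "tx": 11.2, "ty": -1.8, "tz": 0, "ax": 0, "ay": 0, "az": 0},
    {"hand": 0, "tx": 11.2, "ty": -1.8, "tz": 4, "ax": 0, "ay": 0, "az": 0},
    {"hand": 0, "tx": 11.2, "ty": -1.8, "tz": 9, "ax": 0, "ay": 0, "az": 0},
    {"hand": 0, "tx": 11.2, "ty": -1.8, "tz": 13, "ax": 0, "ay": 0, "az": 0},
    {"hand": 0, "tx": 11.2, "ty": -1.8, "tz": 16, "ax": 0, "ay": 0, "az": 0},
    {"hand": 0, "tx": 11.2, "ty": -1.8, "tz": 16.9, "ax": 0, "ay": 0, "az": 0},
    {"hand": 0, "tx": 11.2, "ty": -1.8, "tz": 16.9, "ax": 0, "ay": 0, "az": 0},
    {"hand": 0, "tx": 11.2, "ty": -1.8, "tz": 16.9, "ax": 0, "ay": 0, "az": 0}
  ]
}}

```text
t: 2.82
ee_pos: [0.6231, 0.0484, 0.1726]
tool_rot: [-3.141, 0.0, -0.005]
wrist_force: [1.3, 0.4, 0.4]
grip_width: 0.0852
```

Run:
```python
from h import *
T=pose(); im=cams.capture("wrist"); cv2.imwrite("pics/w2.png",im); print(T[:3,3],arm.sense()["wrist_force"])
hsv=cv2.cvtColor(im,cv2.COLOR_BGR2HSV)
m=cv2.inRange(hsv,(8,150,90),(18,255,255)); k,l,st,c=cv2.connectedComponentsWithStats(m)
for i in range(1,k):
    if st[i,4]>100: print(st[i],c[i],plane("wrist",c[i],.175,T))
```

```text
[0.6231 0.0484 0.1726] [ 0.5144 -0.5391  0.2318]
[ 297  215   52   61 2449] [322.5606 245.537 ] [0.6221 0.0511 0.175 ]
```

View pics/w2.png

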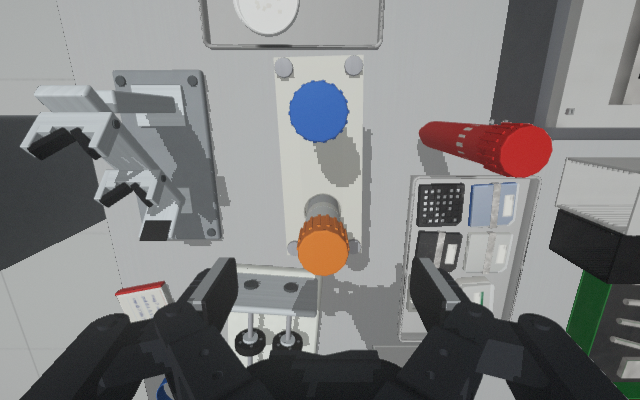

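The orange cap (322,245) sits centred between the open fingers. I'll close and lift.

Emit:
{"op": "send_rows", "data": {
  "squeeze": 50,
  "deltas": [
    {"hand": 1, "tx": 0, "ty": 0, "tz": 0, "ax": 0, "ay": 0, "az": 0},
    {"hand": 1, "tx": 0, "ty": 0, "tz": 0, "ax": 0, "ay": 0, "az": 0},
    {"hand": 1, "tx": 0, "ty": 0, "tz": 0, "ax": 0, "ay": 0, "az": 0},
    {"hand": 1, "tx": 0, "ty": 0, "tz": 0, "ax": 0, "ay": 0, "az": 0},
    {"hand": 1, "tx": 0, "ty": 0, "tz": 0, "ax": 0, "ay": 0, "az": 0},
    {"hand": 1, "tx": 0, "ty": 0, "tz": 0, "ax": 0, "ay": 0, "az": 0},
    {"hand": 1, "tx": 0, "ty": 0, "tz": -1, "ax": 0, "ay": 0, "az": 0},
    {"hand": 1, "tx": 0, "ty": 0, "tz": -3, "ax": 0, "ay": 0, "az": 0}
  ]
}}

```text
t: 3.88
ee_pos: [0.6215, 0.0478, 0.2005]
tool_rot: [3.141, -0.001, -0.003]
wrist_force: [0.0, -0.3, 0.4]
grip_width: -0.0002
```

Run:
```python
from h import *
T=pose(); im=cams.capture("wrist"); print(T[:3,3],arm.sense()["grip_width"])
s=cams.capture("side")[80:280,220:420]
cv2.imwrite("pics/w3.png",np.hstack([cv2.resize(im[100:400,180:480],(450,450)),cv2.resize(s,(350,350),interpolation=cv2.INTER_CUBIC)[:,:] if 0 else cv2.copyMakeBorder(cv2.resize(s,(350,350)),0,100,0,0,0)]))
```

```text
[0.6215 0.0478 0.2005] -4.895053671237018e-05
```

View pics/w3.png

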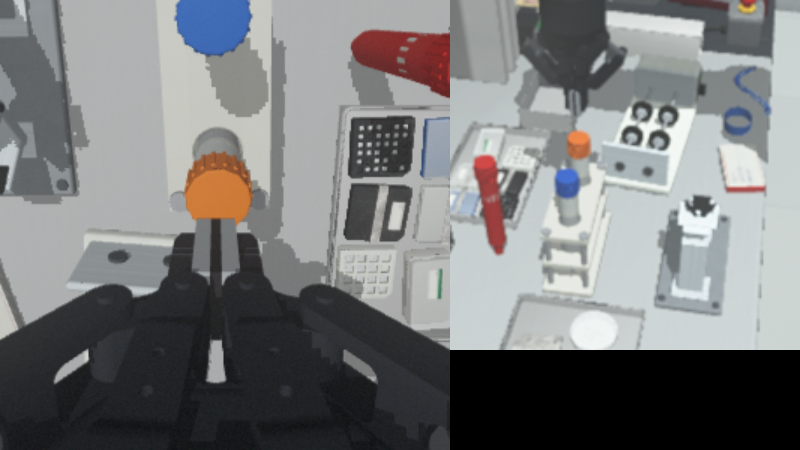

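Run:
```python
from h import *
T=pose()
for d in (0,.019): 
    X=T[:3,3]+d*T[:3,2]; print(d,X,"side",proj("side",X),"wrist",proj("wrist",X,T),"crop",(proj("wrist",X,T)-[180,100])*1.5,(proj("side",X)-[220,80])*1.75)
X=[.6215,.049,.171]; print(proj("side",X),proj("wrist",X,T))
for q in((578,150),):pass
im=cv2.cvtColor(cams.capture("wrist"),cv2.COLOR_BGR2HSV); m=cv2.inRange(im,(8,150,90),(18,255,255)); k,l,st,c=cv2.connectedComponentsWithStats(m); print(st[1:],c[1:])
im=cv2.cvtColor(cams.capture("side"),cv2.COLOR_BGR2HSV); m=cv2.inRange(im,(8,150,90),(18,255,255))[140:190,270:330]; print(cv2.boundingRect(m))
```

```text
0 [0.6237 0.048  0.2037] side [291.5548 150.4687] wrist [324.1171 247.8634] crop [216.1756 221.7951] [125.2208 123.3202]
0.019 [0.6238 0.048  0.1847] side [291.8397 157.1498] wrist [324.0561 235.1543] crop [216.0841 202.7315] [125.7195 135.0121]
[292.9809 162.2486] [320.5507 226.0637]
[[ 300  201   45   46 1609]] [[321.4177 224.4891]]
(18, 15, 11, 15)
```

The wrist crop shows the shut fingertips at (324,245), behind the cap, and the cartridge still in the stand. The tips are not where I assumed, so I'll triangulate them from a zoomed pair.

Run:
```python
from h import *
w=cams.capture("wrist")[190:310,270:380]; s=cams.capture("side")[100:190,250:340]
for i in range(3): print(arm.sense()["ee_pos"]); cams.capture("top")
cv2.imwrite("pics/z.png",np.hstack([cv2.resize(w,None,fx=4,fy=4,interpolation=2)[:480],cv2.resize(s,(360,360),interpolation=2) if 0 else cv2.copyMakeBorder(cv2.resize(s,(360,360),interpolation=2),0,120,0,0,0)]))
```

```text
[0.6217 0.0479 0.1999]
[0.6216 0.0479 0.1997]
[0.6215 0.0479 0.1996]
```

View pics/z.png

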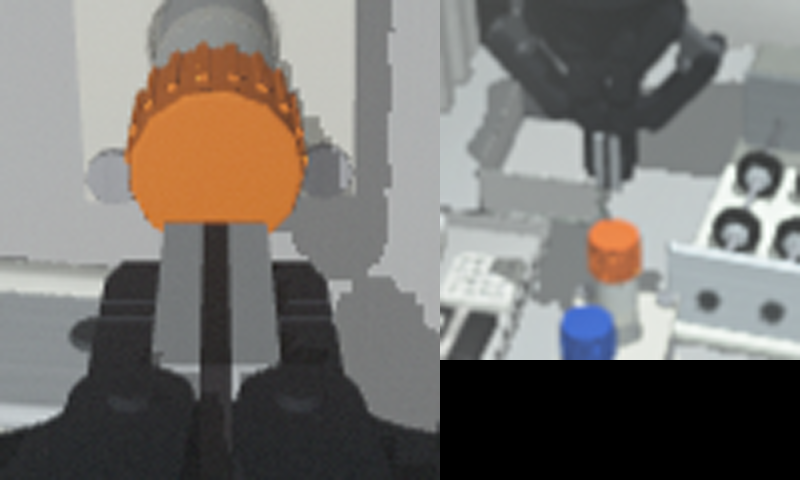

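Run:
```python
from h import *
T=pose()
for sv in(183,190,215):
    X,e=tri([ray("wrist",(324.2,245.5),T),ray("side",(250+170/4,100+sv/4))]); print(sv,X,e,np.linalg.inv(T)@np.append(X,1))
cap=tri([ray("wrist",(270+217/4,190+160/4),T),ray("side",(250+174/4,100+228/4))]); print("captop",cap)
```

```text
183 [0.6198 0.0611 0.2264] [np.float64(0.001990684959136275), np.float64(0.0019906849591361415)] [-0.0019 -0.0132 -0.0267  1.    ]
190 [0.6202 0.058  0.2195] [np.float64(0.0015021791313176939), np.float64(0.0015021791313176382)] [-0.0014 -0.0102 -0.0198  1.    ]
215 [0.6219 0.0468 0.1939] [np.float64(0.0003051369897723118), np.float64(0.0003051369897719785)] [0.0003 0.001  0.0058 1.    ]
captop (array([0.62  , 0.0548, 0.1905]), [np.float64(0.0017519925440423615), np.float64(0.00175199254404255)])
```

Both estimates, closed-tip triangulation and the 85 mm opening seen at 178 px, put the real fingertips about 38 mm behind where the tool frame implies. From here I'll use a grasp point 38 mm behind the reported TCP. I'll open and go 6.9 cm lower.

Emit:
{"op": "send_rows", "data": {
  "squeeze": 50,
  "deltas": [
    {"hand": 0, "tx": 0, "ty": -0.2, "tz": -1, "ax": 0, "ay": 0, "az": 0},
    {"hand": 0, "tx": 0, "ty": -0.2, "tz": -1, "ax": 0, "ay": 0, "az": 0},
    {"hand": 0, "tx": 0, "ty": -0.2, "tz": -1, "ax": 0, "ay": 0, "az": 0},
    {"hand": 0, "tx": 0, "ty": -0.2, "tz": -1, "ax": 0, "ay": 0, "az": 0},
    {"hand": 0, "tx": 0, "ty": -0.2, "tz": 1.5, "ax": 0, "ay": 0, "az": 0},
    {"hand": 0, "tx": 0, "ty": -0.2, "tz": 4, "ax": 0, "ay": 0, "az": 0},
    {"hand": 0, "tx": 0, "ty": -0.2, "tz": 6, "ax": 0, "ay": 0, "az": 0},
    {"hand": 0, "tx": 0, "ty": -0.2, "tz": 6.9, "ax": 0, "ay": 0, "az": 0},
    {"hand": 0, "tx": 0, "ty": -0.2, "tz": 6.9, "ax": 0, "ay": 0, "az": 0},
    {"hand": 1, "tx": 0, "ty": -0.2, "tz": 6.9, "ax": 0, "ay": 0, "az": 0},
    {"hand": 1, "tx": 0, "ty": -0.2, "tz": 6.9, "ax": 0, "ay": 0, "az": 0},
    {"hand": 1, "tx": 0, "ty": -0.2, "tz": 6.9, "ax": 0, "ay": 0, "az": 0},
    {"hand": 1, "tx": 0, "ty": -0.2, "tz": 6.9, "ax": 0, "ay": 0, "az": 0},
    {"hand": 1, "tx": 0, "ty": -0.2, "tz": 6.9, "ax": 0, "ay": 0, "az": 0}
  ]
}}

```text
t: 6.08
ee_pos: [0.6225, 0.0499, 0.1323]
tool_rot: [-3.141, 0.001, -0.002]
wrist_force: [0.6, -0.4, 4.1]
grip_width: 0.0278
```

Emit:
{"op": "send_rows", "data": {
  "deltas": [
    {"hand": 1, "tx": 0, "ty": 0, "tz": -1, "ax": 0, "ay": 0, "az": 0},
    {"hand": 1, "tx": 0, "ty": 0, "tz": -3, "ax": 0, "ay": 0, "az": 0},
    {"hand": 1, "tx": 0, "ty": 0, "tz": -6, "ax": 0, "ay": 0, "az": 0},
    {"hand": 1, "tx": 0, "ty": 0, "tz": -9, "ax": 0, "ay": 0, "az": 0},
    {"hand": 1, "tx": 0, "ty": 0, "tz": -12, "ax": 0, "ay": 0, "az": 0},
    {"hand": 1, "tx": 0, "ty": 0, "tz": -15, "ax": 0, "ay": 0, "az": 0},
    {"hand": 1, "tx": 0, "ty": 0, "tz": -18, "ax": 0, "ay": 0, "az": 0},
    {"hand": 1, "tx": -4, "ty": 0, "tz": -18, "ax": 0, "ay": 0, "az": 0},
    {"hand": 1, "tx": -9, "ty": 0, "tz": -18, "ax": -9, "ay": 0, "az": 0},
    {"hand": 1, "tx": -14, "ty": 0, "tz": -18, "ax": -18, "ay": 0, "az": 0},
    {"hand": 1, "tx": -16.8, "ty": 0, "tz": -18, "ax": -27, "ay": 0, "az": 0},
    {"hand": 1, "tx": -16.8, "ty": 0, "tz": -17, "ax": -36, "ay": 0, "az": 0},
    {"hand": 1, "tx": -16.8, "ty": -2, "tz": -15, "ax": -45, "ay": 0, "az": 0},
    {"hand": 1, "tx": -16.8, "ty": -2, "tz": -14, "ax": -45, "ay": 0, "az": 0},
    {"hand": 1, "tx": -16.8, "ty": -2, "tz": -14, "ax": -45, "ay": 0, "az": 0}
  ]
}}

```text
t: 7.95
ee_pos: [0.4539, 0.07, 0.271]
tool_rot: [2.356, 0.001, -0.002]
wrist_force: [-0.0, -0.4, -0.3]
grip_width: 0.028
```

Run:
```python
from h import *
for i in range(4):
    T=pose(); w=cams.capture("wrist"); print(T[:3,3])
s=arm.sense(); print(T,s["qpos"],s["grip_width"],s["wrist_force"],s["t"])
sd=cams.capture("side"); tp=cams.capture("top"); cv2.imwrite("pics/s4.png",sd); cv2.imwrite("pics/t4.png",tp); cv2.imwrite("pics/w4.png",w)
for n,im in(("side",sd),("top",tp),("wrist",w)):
    m=cv2.inRange(cv2.cvtColor(im,cv2.COLOR_BGR2HSV),(8,150,90),(18,255,255)); k,l,st,c=cv2.connectedComponentsWithStats(m)
    print(n,[(st[i],c[i]) for i in range(1,k) if st[i,4]>15])
z=T[:3,2]
for d in(-.051,-.038,.035,.113): print(d,T[:3,3]+d*z,proj("side",T[:3,3]+d*z),proj("top",T[:3,3]+d*z),proj("wrist",T[:3,3]+d*z,T))
```

```text
[0.4539 0.07   0.271 ]
[0.4542 0.0695 0.2724]
[0.4544 0.0693 0.2733]
[0.4545 0.0692 0.2736]
[[ 1.     -0.0048  0.0009  0.4545]
 [-0.0027 -0.7091 -0.7051  0.0692]
 [ 0.004   0.7051 -0.7091  0.2736]
 [ 0.      0.      0.      1.    ]] [ 0.5771  0.4413  0.1732  1.7987 -0.6328  2.318 ] 0.02773040830737762 [-0.3057 -0.076  -0.6823] 8.15
side []
top [(array([328, 224,  15,  11, 117], dtype=int32), array([334.7949, 229.2735]))]
wrist [(array([ 292,  244,   64,   82, 4247], dtype=int32), array([323.3548, 285.4697]))]
-0.051 [0.4545 0.1052 0.3098] [369.1732 133.8929] [330.8528 230.7077] [324.3507 298.3075]
-0.038 [0.4545 0.096  0.3006] [369.1524 135.0928] [334.3005 230.1511] [324.2719 281.8234]
0.035 [0.4545 0.0445 0.2488] [369.0466 141.1863] [352.6123 227.1944] [324.0025 225.4369]
0.113 [ 0.4546 -0.0105  0.1935] [368.9511 146.6908] [370.4049 224.3216] [323.8604 195.713 ]
```

Emit:
{"op": "send_rows", "data": {
  "deltas": [
    {"hand": 1, "tx": 0, "ty": 0, "tz": 3, "ax": 0, "ay": 0, "az": 0},
    {"hand": 1, "tx": 0, "ty": -2, "tz": 5.8, "ax": 0, "ay": 0, "az": 0},
    {"hand": 1, "tx": 0, "ty": -5, "tz": 5.8, "ax": 0, "ay": 0, "az": 0},
    {"hand": 1, "tx": 0, "ty": -7.5, "tz": 5.8, "ax": 0, "ay": 0, "az": 0},
    {"hand": 1, "tx": 0, "ty": -8.5, "tz": 5.8, "ax": 0, "ay": 0, "az": 0},
    {"hand": 1, "tx": 0, "ty": -8.5, "tz": 5.8, "ax": 0, "ay": 0, "az": 0},
    {"hand": 1, "tx": 0, "ty": -8.5, "tz": 5.8, "ax": 0, "ay": 0, "az": 0}
  ]
}}

```text
t: 9.12
ee_pos: [0.4544, 0.0891, 0.1711]
tool_rot: [2.356, -0.001, 0.001]
wrist_force: [0.8, 0.1, -0.9]
grip_width: 0.028
```

Run:
```python
from h import *
sd=cams.capture("side"); tp=cams.capture("top");T=pose(); w=cams.capture("wrist"); s=arm.sense(); print(T[:3,3],s["wrist_force"])
a=cv2.resize(w[150:400,180:480],(540,450)); b=cv2.resize(tp[200:290,300:375],(250,300),interpolation=2); c=cv2.resize(sd[150:270,320:400],(250,300)[:2] if 0 else (250,300),interpolation=2)
cv2.imwrite("pics/s5.png",np.hstack([a[:450],np.vstack([b[:225],c[:225]])]))
cv2.imwrite("pics/w5.png",w)
```

```text
[0.4543 0.0889 0.1711] [-0.6138 -0.1333 -1.2764]
```

View pics/s5.png

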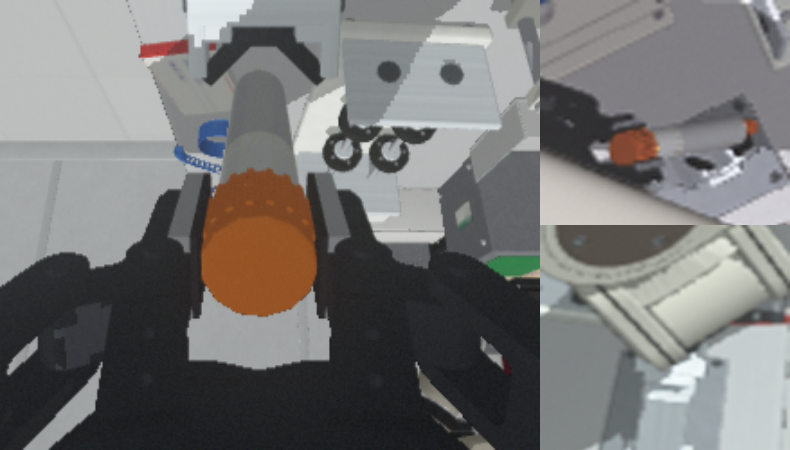

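The V is centred at about pixel 327 and the barrel at about 324, so I'll shift roughly 1.5 mm toward +x and then lower.

Emit:
{"op": "send_rows", "data": {
  "deltas": [
    {"hand": 1, "tx": 0.15, "ty": -0.8, "tz": 0.3, "ax": 0, "ay": 0, "az": 0},
    {"hand": 1, "tx": 0.15, "ty": -1.6, "tz": 0.5, "ax": 0, "ay": 0, "az": 0},
    {"hand": 1, "tx": 0.15, "ty": -2.1, "tz": 0.6, "ax": 0, "ay": 0, "az": 0},
    {"hand": 1, "tx": 0.15, "ty": -2.3, "tz": 0.6, "ax": 0, "ay": 0, "az": 0},
    {"hand": 1, "tx": 0.15, "ty": -2.3, "tz": 0.6, "ax": 0, "ay": 0, "az": 0},
    {"hand": 1, "tx": 0.15, "ty": -2.3, "tz": 0.6, "ax": 0, "ay": 0, "az": 0}
  ]
}}

```text
t: 10.02
ee_pos: [0.4556, 0.1012, 0.15]
tool_rot: [2.356, -0.001, -0.0]
wrist_force: [0.7, 0.1, 0.0]
grip_width: 0.028
```

Emit:
{"op": "send_rows", "data": {
  "deltas": [
    {"hand": 1, "tx": 0, "ty": -0.15, "tz": 0.1, "ax": 0, "ay": 0, "az": 0},
    {"hand": 1, "tx": 0, "ty": -0.3, "tz": 0.1, "ax": 0, "ay": 0, "az": 0},
    {"hand": 1, "tx": 0, "ty": -0.3, "tz": 0.1, "ax": 0, "ay": 0, "az": 0}
  ]
}}

```text
t: 10.4
ee_pos: [0.4556, 0.1026, 0.147]
tool_rot: [2.356, -0.001, -0.001]
wrist_force: [0.3, -0.4, -0.4]
grip_width: 0.0279
```

Emit:
{"op": "send_rows", "data": {
  "deltas": [
    {"hand": 1, "tx": 0, "ty": -0.1, "tz": 0, "ax": 0, "ay": 0, "az": 0},
    {"hand": 1, "tx": 0, "ty": -0.2, "tz": 0, "ax": 0, "ay": 0, "az": 0},
    {"hand": 1, "tx": 0, "ty": -0.2, "tz": 0, "ax": 0, "ay": 0, "az": 0}
  ]
}}

```text
t: 10.78
ee_pos: [0.4558, 0.1036, 0.1461]
tool_rot: [2.355, -0.001, 0.0]
wrist_force: [1.0, -1.7, 2.4]
grip_width: 0.0278
```

Emit:
{"op": "send_rows", "data": {
  "deltas": [
    {"hand": 1, "tx": 0, "ty": 0, "tz": 0.2, "ax": 0, "ay": 0, "az": 0},
    {"hand": 1, "tx": 0, "ty": 0, "tz": 0.4, "ax": 0, "ay": 0, "az": 0},
    {"hand": 1, "tx": 0, "ty": 0, "tz": 0.5, "ax": 0, "ay": 0, "az": 0},
    {"hand": 1, "tx": 0, "ty": 0, "tz": 0.5, "ax": 0, "ay": 0, "az": 0}
  ]
}}

```text
t: 11.28
ee_pos: [0.4559, 0.1002, 0.1425]
tool_rot: [2.356, -0.001, 0.001]
wrist_force: [0.9, -1.9, 5.2]
grip_width: 0.0279
```

Emit:
{"op": "send_rows", "data": {
  "deltas": [
    {"hand": 1, "tx": 0, "ty": 0, "tz": 0.1, "ax": 0, "ay": 0, "az": 0},
    {"hand": 1, "tx": 0, "ty": 0, "tz": 0.2, "ax": 0, "ay": 0, "az": 0},
    {"hand": 1, "tx": 0, "ty": 0, "tz": 0.2, "ax": 0, "ay": 0, "az": 0}
  ]
}}

```text
t: 11.65
ee_pos: [0.456, 0.0996, 0.1418]
tool_rot: [2.357, -0.001, 0.002]
wrist_force: [-1.5, 2.3, 9.0]
grip_width: 0.0279
```

Emit:
{"op": "send_rows", "data": {
  "deltas": [
    {"hand": 0, "tx": 0, "ty": 0, "tz": 0, "ax": 0, "ay": 0, "az": 0},
    {"hand": 0, "tx": 0, "ty": 0, "tz": 0, "ax": 0, "ay": 0, "az": 0},
    {"hand": 0, "tx": 0, "ty": 0, "tz": 0, "ax": 0, "ay": 0, "az": 0},
    {"hand": 0, "tx": 0, "ty": 0, "tz": 0, "ax": 0, "ay": 0, "az": 0},
    {"hand": 0, "tx": 0, "ty": 0, "tz": -1, "ax": 0, "ay": 0, "az": 0},
    {"hand": 0, "tx": 0, "ty": 0, "tz": -4, "ax": 0, "ay": 0, "az": 0},
    {"hand": 0, "tx": 0, "ty": 0, "tz": -9, "ax": 0, "ay": 0, "az": 0},
    {"hand": 0, "tx": 0, "ty": 0, "tz": -13, "ax": 0, "ay": 0, "az": 0},
    {"hand": 0, "tx": 0, "ty": 0, "tz": -13, "ax": 0, "ay": 0, "az": 0}
  ]
}}

```text
t: 12.78
ee_pos: [0.4565, 0.1938, 0.2343]
tool_rot: [2.36, 0.0, 0.006]
wrist_force: [0.2, -0.2, -0.5]
grip_width: 0.0853
```

Run:
```python
from h import *
T=pose(); w=cams.capture("wrist");tp=cams.capture("top");sd=cams.capture("side"); s=arm.sense(); print(T[:3,3],s["wrist_force"],s["t"],s["qpos"])
for n,im in(("side",sd),("top",tp),("wrist",w)):
    m=cv2.inRange(cv2.cvtColor(im,cv2.COLOR_BGR2HSV),(8,150,70),(18,255,255)); k,l,st,c=cv2.connectedComponentsWithStats(m)
    print(n,[(st[i],c[i]) for i in range(1,k) if st[i,4]>10])
z=np.array([0,1,1])/2**.5
for y0 in(.0732,.0755): 
  S=np.array([.456,y0,.118]); print([(d,proj("top",S+d*z),proj("wrist",S+d*z,T)) for d in(.073,.086,-.076)])
cv2.imwrite("pics/w6.png",w)
```

```text
[0.4565 0.1938 0.2343] [-0.2266 -0.4972  0.8719] 12.925 [ 0.742   0.6413  0.3806  1.9062 -0.5477  2.4855]
side []
top [(array([318, 243,  13,  11,  85], dtype=int32), array([323.9647, 248.4235]))]
wrist [(array([306, 186,  33,  38, 950], dtype=int32), array([322.0305, 204.9589]))]
[(0.073, array([323.425 , 248.0578]), array([322.881 , 204.8138])), (0.086, array([320.2055, 248.7052]), array([322.9173, 209.2762])), (-0.076, array([357.0487, 241.297 ]), array([322.6218, 172.9699]))]
[(0.073, array([322.6314, 248.4307]), array([322.8819, 203.6142])), (0.086, array([319.4049, 249.0812]), array([322.9186, 208.0536])), (-0.076, array([356.3277, 241.6379]), array([322.6211, 172.0301]))]
```

Emit:
{"op": "send_rows", "data": {
  "deltas": [
    {"hand": 0, "tx": 0, "ty": 5, "tz": 0, "ax": 0, "ay": 0, "az": 0},
    {"hand": 0, "tx": 0, "ty": 9.2, "tz": 0, "ax": 10, "ay": 0, "az": 0},
    {"hand": 0, "tx": 0, "ty": 9.8, "tz": 1, "ax": 20, "ay": 0, "az": 0},
    {"hand": 0, "tx": 0, "ty": 10.5, "tz": 3, "ax": 30, "ay": 0, "az": 0},
    {"hand": 0, "tx": 0, "ty": 11, "tz": 5, "ax": 40, "ay": 0, "az": 0},
    {"hand": 0, "tx": 0, "ty": 12, "tz": 7, "ax": 50, "ay": 0, "az": 0},
    {"hand": 0, "tx": -0.1, "ty": 12.5, "tz": 9, "ax": 60, "ay": 0, "az": 0},
    {"hand": 0, "tx": -0.1, "ty": 13, "tz": 11, "ax": 70, "ay": 0, "az": 0},
    {"hand": 0, "tx": -0.1, "ty": 13.4, "tz": 12.6, "ax": 80, "ay": 0, "az": 0},
    {"hand": 0, "tx": -0.1, "ty": 13.4, "tz": 12.6, "ax": 90, "ay": 0, "az": 0},
    {"hand": 0, "tx": -0.1, "ty": 9.2, "tz": 16.7, "ax": 90, "ay": 0, "az": 0},
    {"hand": 0, "tx": -0.1, "ty": 9.2, "tz": 16.7, "ax": 90, "ay": 0, "az": 0},
    {"hand": 0, "tx": -0.1, "ty": 9.2, "tz": 16.7, "ax": 90, "ay": 0, "az": 0},
    {"hand": 0, "tx": -0.1, "ty": 9.2, "tz": 16.7, "ax": 90, "ay": 0, "az": 0}
  ]
}}

```text
t: 14.68
ee_pos: [0.4555, 0.0078, 0.1817]
tool_rot: [-2.358, -0.002, -0.005]
wrist_force: [-0.2, -0.3, -0.2]
grip_width: 0.0855
```

Run:
```python
from h import *
T=pose(); w=cams.capture("wrist"); s=arm.sense(); print(T,s["wrist_force"],s["t"],s["qpos"])
cv2.imwrite("pics/w7.png",cv2.resize(w,(560,350)))
m=cv2.inRange(cv2.cvtColor(w,cv2.COLOR_BGR2HSV),(8,150,70),(18,255,255)); k,l,st,c=cv2.connectedComponentsWithStats(m)
print([(st[i],c[i]) for i in range(1,k) if st[i,4]>10])
z=np.array([0,1,1])/2**.5;S=np.array([.456,.0732,.118]); print([(d,proj("wrist",S+d*z,T)) for d in(.073,.086,.06,0,-.06,-.076)])
```

```text
[[ 1.      0.0027  0.0029  0.4555]
 [-0.0001 -0.7083  0.706   0.0078]
 [ 0.004  -0.706  -0.7083  0.1817]
 [ 0.      0.      0.      1.    ]] [-0.1286  0.0836  0.9814] 14.725 [-0.4489  0.4208 -0.1023  1.4529  0.6908  0.9726]
[(array([ 306,   98,   36,   35, 1147], dtype=int32), array([322.9573, 115.3208])), (array([317, 271,  14,  18, 220], dtype=int32), array([323.4591, 279.5591]))]
[(0.073, array([324.5095, 114.7044])), (0.086, array([324.5706,  97.6223])), (0.06, array([324.4504, 131.2406])), (0, array([324.2002, 201.1841])), (-0.06, array([323.9821, 262.1375])), (-0.076, array([323.9286, 277.0909]))]
```

View pics/w7.png

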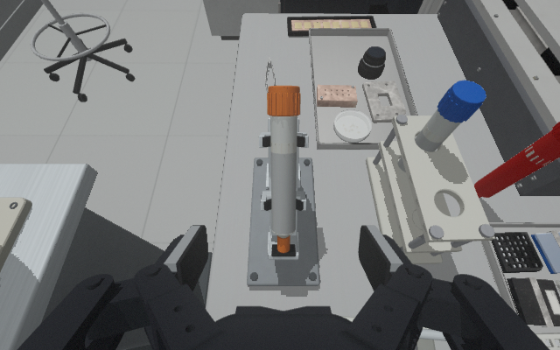

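The view shows the cartridge straight in the V, with the ribbed cap up at (283,100) in the resized picture and the nozzle at the stop at (283,244). I'll regrasp across the middle of the barrel.

Emit:
{"op": "send_rows", "data": {
  "squeeze": 45,
  "deltas": [
    {"hand": 0, "tx": -0.05, "ty": -0.15, "tz": 4, "ax": 0, "ay": 0, "az": 0},
    {"hand": 0, "tx": -0.05, "ty": -0.15, "tz": 8, "ax": 0, "ay": 0, "az": 0},
    {"hand": 0, "tx": -0.05, "ty": -0.15, "tz": 10.5, "ax": 0, "ay": 0, "az": 0},
    {"hand": 0, "tx": -0.05, "ty": -0.15, "tz": 12, "ax": 0, "ay": 0, "az": 0},
    {"hand": 0, "tx": -0.05, "ty": -0.15, "tz": 12.2, "ax": 0, "ay": 0, "az": 0},
    {"hand": 0, "tx": -0.05, "ty": -0.15, "tz": 12.2, "ax": 0, "ay": 0, "az": 0},
    {"hand": 1, "tx": -0.05, "ty": -0.15, "tz": 12.2, "ax": 0, "ay": 0, "az": 0},
    {"hand": 1, "tx": -0.05, "ty": -0.15, "tz": 12.2, "ax": 0, "ay": 0, "az": 0},
    {"hand": 1, "tx": -0.05, "ty": -0.15, "tz": 12.2, "ax": 0, "ay": 0, "az": 0},
    {"hand": 1, "tx": -0.05, "ty": -0.15, "tz": 12.2, "ax": 0, "ay": 0, "az": 0},
    {"hand": 1, "tx": -0.05, "ty": -0.15, "tz": 12.2, "ax": 0, "ay": 0, "az": 0}
  ]
}}

```text
t: 16.1
ee_pos: [0.4558, 0.0945, 0.0948]
tool_rot: [-2.357, 0.0, -0.005]
wrist_force: [5.2, -1.9, -0.1]
grip_width: 0.0245
```

Run:
```python
from h import *
for i in range(2): T=pose(); w=cams.capture("wrist")
print(T[:3,3],arm.sense()["wrist_force"],arm.sense()["grip_width"])
m=cv2.inRange(cv2.cvtColor(w,cv2.COLOR_BGR2HSV),(8,150,70),(18,255,255)); k,l,st,c=cv2.connectedComponentsWithStats(m)
print([(st[i],c[i]) for i in range(1,k) if st[i,4]>10])
z=np.array([0,1,1])/2**.5;S=np.array([.455,.0732,.118]); print([(d,proj("wrist",S+d*z,T)) for d in(.073,.086,.06,-.072,-.084)], "tool coords of mid",np.linalg.inv(T)@np.append(S,1))
```

```text
[0.4558 0.0945 0.0948] [ 5.0129 -2.0377  1.463 ] 0.024332306641161355
[(array([ 287,   82,   74,   71, 4954], dtype=int32), array([323.6716, 117.0164]))]
[(0.073, array([323.0032, 117.3617])), (0.086, array([323.0318,  83.5583])), (0.06, array([322.9763, 149.0931])), (-0.072, array([322.7746, 387.286 ])), (-0.084, array([322.7609, 403.4517]))] tool coords of mid [-0.0007 -0.0013 -0.0314  1.    ]
```

Emit:
{"op": "send_rows", "data": {
  "deltas": [
    {"hand": 1, "tx": 0, "ty": 0, "tz": -0.5, "ax": 0, "ay": 0, "az": 0},
    {"hand": 1, "tx": 0, "ty": 0, "tz": -2, "ax": 0, "ay": 0, "az": 0},
    {"hand": 1, "tx": 0, "ty": 0, "tz": -5, "ax": 0, "ay": 0, "az": 0},
    {"hand": 1, "tx": 0, "ty": 0, "tz": -9, "ax": 0, "ay": 0, "az": 0},
    {"hand": 1, "tx": 0, "ty": -1, "tz": -13, "ax": 0, "ay": 0, "az": 0},
    {"hand": 1, "tx": 0, "ty": -4, "tz": -17.6, "ax": 0, "ay": 0, "az": 0},
    {"hand": 1, "tx": 2, "ty": -2, "tz": -18.6, "ax": -8, "ay": 0, "az": 0},
    {"hand": 1, "tx": 4, "ty": 1, "tz": -20.5, "ax": -16, "ay": 0, "az": 0},
    {"hand": 1, "tx": 6, "ty": 5, "tz": -22.5, "ax": -25, "ay": 0, "az": 0},
    {"hand": 1, "tx": 8, "ty": 8, "tz": -24.5, "ax": -35, "ay": 0, "az": 0},
    {"hand": 1, "tx": 10, "ty": 11.4, "tz": -26.3, "ax": -45, "ay": 0, "az": 0},
    {"hand": 1, "tx": 10, "ty": 11.4, "tz": -26.3, "ax": -45, "ay": 0, "az": 0},
    {"hand": 1, "tx": 10, "ty": 11.4, "tz": -26.3, "ax": -45, "ay": 0, "az": 0}
  ]
}}

```text
t: 17.82
ee_pos: [0.5523, -0.1706, 0.1991]
tool_rot: [-3.139, 0.001, 0.005]
wrist_force: [-0.3, 0.0, -1.3]
grip_width: 0.0248
```

Run:
```python
from h import *
for i in range(3): T=pose(); w=cams.capture("wrist"); print(T[:3,3])
tp=cams.capture("top"); sd=cams.capture("side"); s=arm.sense(); print(T[:3,:3],s["grip_width"],s["t"])
cv2.imwrite("pics/w8.png",w)
for n,im in(("side",sd),("top",tp),("wrist",w)):
    m=cv2.inRange(cv2.cvtColor(im,cv2.COLOR_BGR2HSV),(8,150,70),(18,255,255)); k,l,st,c=cv2.connectedComponentsWithStats(m)
    print(n,[(st[i],c[i]) for i in range(1,k) if st[i,4]>10])
for d in(.073,.086,.06,-.076): 
    X=(T@[0,-.0013-d,-.0314,1])[:3]; print(d,X,proj("side",X),proj("top",X),proj("wrist",X,T))
```

```text
[ 0.5523 -0.1706  0.1991]
[ 0.5525 -0.1711  0.1993]
[ 0.5527 -0.1714  0.1996]
[[ 1.     -0.0015 -0.0017]
 [-0.0015 -1.      0.0018]
 [-0.0017 -0.0018 -1.    ]] 0.02425498659334685 18.075
side [(array([328, 101,  12,  14, 134], dtype=int32), array([333.2015, 107.6642]))]
top [(array([378, 168,  13,  13, 105], dtype=int32), array([384.1714, 174.0381]))]
wrist [(array([ 287,   81,   75,   72, 4969], dtype=int32), array([323.5045, 116.6704]))]
0.073 [ 0.5529 -0.0972  0.2311] [332.7729 108.3765] [383.7362 173.9512] [324.3944 118.4278]
0.086 [ 0.5529 -0.0842  0.2311] [331.9652 111.2571] [379.3346 175.9435] [324.4246  84.9171]
0.06 [ 0.5529 -0.1102  0.2311] [333.566  105.5477] [388.1252 171.9646] [324.3661 149.9033]
-0.076 [ 0.5527 -0.2462  0.2308] [341.0827  78.7391] [433.2947 151.519 ] [324.1479 392.2145]
```

Emit:
{"op": "send_rows", "data": {
  "deltas": [
    {"hand": 1, "tx": 0.33, "ty": 0.25, "tz": 2, "ax": 0, "ay": 0, "az": 4.3},
    {"hand": 1, "tx": 0.33, "ty": 0.25, "tz": 6, "ax": 0, "ay": 0, "az": 4.3},
    {"hand": 1, "tx": 0.33, "ty": 0.25, "tz": 10, "ax": 0, "ay": 0, "az": 4.3},
    {"hand": 1, "tx": 0.33, "ty": 0.25, "tz": 13, "ax": 0, "ay": 0, "az": 4.3},
    {"hand": 1, "tx": 0.33, "ty": 0.25, "tz": 14.5, "ax": 0, "ay": 0, "az": 4.3},
    {"hand": 1, "tx": 0.33, "ty": 0.25, "tz": 15, "ax": 0, "ay": 0, "az": 4.3},
    {"hand": 1, "tx": 0.33, "ty": 0.25, "tz": 15, "ax": 0, "ay": 0, "az": 4.3},
    {"hand": 1, "tx": 0.33, "ty": 0.25, "tz": 15, "ax": 0, "ay": 0, "az": 4.3}
  ]
}}

```text
t: 19.08
ee_pos: [0.5582, -0.1744, 0.0512]
tool_rot: [3.139, -0.119, 0.004]
wrist_force: [0.1, -0.7, -0.8]
grip_width: 0.0246
```

Run:
```python
from h import *
for i in range(3): T=pose(); w=cams.capture("wrist")
s=arm.sense(); print(T,s["wrist_force"],s["grip_width"],s["t"]); sd=cams.capture("side"); tp=cams.capture("top"); cv2.imwrite("pics/s9.png",sd)
cv2.imwrite("pics/v9.png",np.hstack([cv2.resize(w[60:400,200:440],(424,600)),np.vstack([cv2.resize(sd[105:195,300:375],(360,300)),cv2.resize(tp[145:220,355:445],(360,300))])]))
```

```text
[[ 0.9971 -0.0758  0.0021  0.558 ]
 [-0.0758 -0.9971 -0.0007 -0.1743]
 [ 0.0022  0.0005 -1.      0.0509]
 [ 0.      0.      0.      1.    ]] [-0.7732  0.4915 -0.6756] 0.024549019345294215 19.225
```

View pics/v9.png

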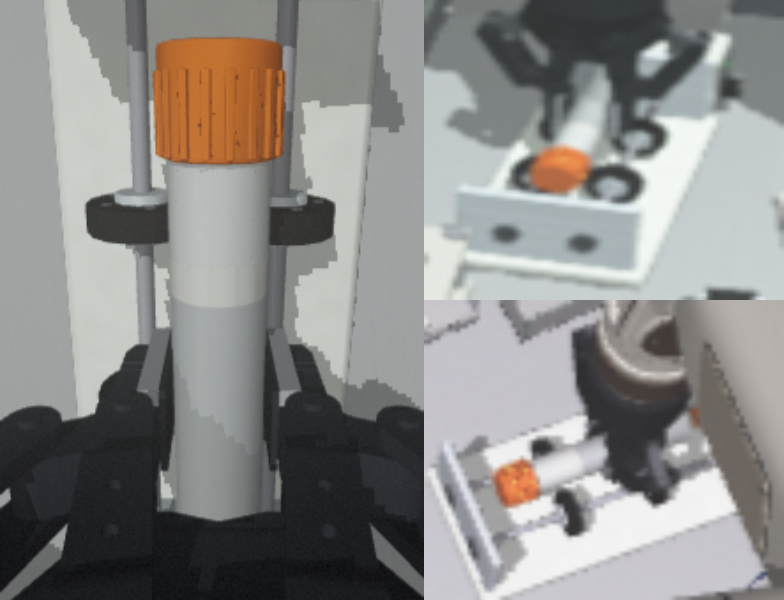

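The barrel is parallel to the axles. The wheel pair is centred about 2 mm to the tool's -x of the barrel (210–213 vs 218 in the crop). I'll correct that and lower.

Emit:
{"op": "send_rows", "data": {
  "deltas": [
    {"hand": 1, "tx": -0.2, "ty": 0, "tz": 0.4, "ax": 0, "ay": 0, "az": 0},
    {"hand": 1, "tx": -0.2, "ty": 0, "tz": 0.8, "ax": 0, "ay": 0, "az": 0},
    {"hand": 1, "tx": -0.2, "ty": 0, "tz": 1.1, "ax": 0, "ay": 0, "az": 0},
    {"hand": 1, "tx": -0.2, "ty": 0, "tz": 1.1, "ax": 0, "ay": 0, "az": 0},
    {"hand": 1, "tx": -0.2, "ty": 0, "tz": 1.1, "ax": 0, "ay": 0, "az": 0}
  ]
}}

```text
t: 19.95
ee_pos: [0.5552, -0.1739, 0.0387]
tool_rot: [3.139, -0.119, 0.0]
wrist_force: [0.1, 0.6, -0.5]
grip_width: 0.0245
```

Emit:
{"op": "send_rows", "data": {
  "deltas": [
    {"hand": 1, "tx": 0, "ty": 0, "tz": 0.1, "ax": 0, "ay": 0, "az": 0},
    {"hand": 1, "tx": 0, "ty": 0, "tz": 0.2, "ax": 0, "ay": 0, "az": 0},
    {"hand": 1, "tx": 0, "ty": 0, "tz": 0.2, "ax": 0, "ay": 0, "az": 0},
    {"hand": 1, "tx": 0, "ty": 0, "tz": 0.2, "ax": 0, "ay": 0, "az": 0}
  ]
}}

```text
t: 20.45
ee_pos: [0.5552, -0.1739, 0.0368]
tool_rot: [3.139, -0.119, 0.0]
wrist_force: [-0.2, 0.6, -0.7]
grip_width: 0.0246
```

Emit:
{"op": "send_rows", "data": {
  "deltas": [
    {"hand": 1, "tx": 0, "ty": 0, "tz": 0.1, "ax": 0, "ay": 0, "az": 0},
    {"hand": 1, "tx": 0, "ty": 0, "tz": 0.1, "ax": 0, "ay": 0, "az": 0},
    {"hand": 1, "tx": 0, "ty": 0, "tz": 0.1, "ax": 0, "ay": 0, "az": 0}
  ]
}}

```text
t: 20.82
ee_pos: [0.5552, -0.1739, 0.0357]
tool_rot: [-3.139, 0.119, -0.0]
wrist_force: [-0.0, 0.0, -1.0]
grip_width: 0.0249
```

Emit:
{"op": "send_rows", "data": {
  "deltas": [
    {"hand": 1, "tx": 0, "ty": 0, "tz": 0.1, "ax": 0, "ay": 0, "az": 0},
    {"hand": 1, "tx": 0, "ty": 0, "tz": 0.1, "ax": 0, "ay": 0, "az": 0},
    {"hand": 1, "tx": 0, "ty": 0, "tz": 0.1, "ax": 0, "ay": 0, "az": 0}
  ]
}}

```text
t: 21.2
ee_pos: [0.5554, -0.1739, 0.0352]
tool_rot: [3.139, -0.119, 0.001]
wrist_force: [-0.2, -0.1, 2.2]
grip_width: 0.0244
```

Emit:
{"op": "send_rows", "data": {
  "deltas": [
    {"hand": 1, "tx": 0, "ty": 0, "tz": 0.05, "ax": 0, "ay": 0, "az": 0},
    {"hand": 1, "tx": 0, "ty": 0, "tz": 0.05, "ax": 0, "ay": 0, "az": 0},
    {"hand": 1, "tx": 0, "ty": 0, "tz": 0.05, "ax": 0, "ay": 0, "az": 0}
  ]
}}

```text
t: 21.58
ee_pos: [0.5554, -0.174, 0.035]
tool_rot: [3.139, -0.119, 0.001]
wrist_force: [-1.3, 0.6, 5.4]
grip_width: 0.0248
```

Firm, centred contact (5.4 N up, little sideways force). I'll release and retreat straight up.

Emit:
{"op": "send_rows", "data": {
  "deltas": [
    {"hand": 0, "tx": 0, "ty": 0, "tz": 0, "ax": 0, "ay": 0, "az": 0},
    {"hand": 0, "tx": 0, "ty": 0, "tz": 0, "ax": 0, "ay": 0, "az": 0},
    {"hand": 0, "tx": 0, "ty": 0, "tz": 0, "ax": 0, "ay": 0, "az": 0},
    {"hand": 0, "tx": 0, "ty": 0, "tz": 0, "ax": 0, "ay": 0, "az": 0},
    {"hand": 0, "tx": 0, "ty": 0, "tz": 0, "ax": 0, "ay": 0, "az": 0},
    {"hand": 0, "tx": 0, "ty": 0, "tz": -1, "ax": 0, "ay": 0, "az": 0},
    {"hand": 0, "tx": 0, "ty": 0, "tz": -4, "ax": 0, "ay": 0, "az": 0},
    {"hand": 0, "tx": 0, "ty": 0, "tz": -9, "ax": 0, "ay": 0, "az": 0},
    {"hand": 0, "tx": 0, "ty": 0, "tz": -15, "ax": 0, "ay": 0, "az": 0},
    {"hand": 0, "tx": 0, "ty": 0, "tz": -20, "ax": 0, "ay": 0, "az": 0},
    {"hand": 0, "tx": 0, "ty": -6, "tz": -20, "ax": 0, "ay": 0, "az": 0},
    {"hand": 0, "tx": 0, "ty": -8, "tz": -20, "ax": 0, "ay": 0, "az": 0},
    {"hand": 0, "tx": 0, "ty": -8, "tz": -20, "ax": 0, "ay": 0, "az": 0}
  ]
}}

```text
t: 23.2
ee_pos: [0.5611, -0.0929, 0.2345]
tool_rot: [3.139, -0.115, -0.0]
wrist_force: [0.1, 0.3, -0.3]
grip_width: 0.0851
```

Run:
```python
from h import *
for i in range(2): T=pose(); w=cams.capture("wrist")
s=arm.sense(); print(T[:3,3],s["wrist_force"],s["grip_width"],s["t"]); sd=cams.capture("side"); tp=cams.capture("top")
for n,im in(("side",sd),("top",tp),("wrist",w)):
    m=cv2.inRange(cv2.cvtColor(im,cv2.COLOR_BGR2HSV),(8,150,70),(18,255,255)); k,l,st,c=cv2.connectedComponentsWithStats(m)
    print(n,[(st[i],c[i],plane(n,c[i],.067,T)) for i in range(1,k) if st[i,4]>10])
y=np.array([.075,.997,0]);S=np.array([.5555,-.173,.067])
for d in(.073,-.077): X=S+d*y; print(d,X,proj("side",X),proj("top",X),proj("wrist",X,T))
# bystanders: change since start
for n,im,b in(("side",sd,[(370,160,405,195),(270,170,312,250),(345,290,370,360)]),("top",tp,[(388,218,436,262),(235,285,290,315)])):
    o=cv2.imread(f"pics/{n}0.png")
    print(n,[round(float(cv2.absdiff(o,im)[b1:b3,b0:b2].mean()),2) for b0,b1,b2,b3 in b])
```

```text
[ 0.561  -0.0939  0.2342] [-0.6387  0.1669 -0.3133] 0.08550647388043095 23.3
side [(array([324, 154,  11,   9,  74], dtype=int32), array([329.1892, 158.473 ]), array([ 0.5597, -0.1086,  0.067 ]))]
top [(array([373, 188,  10,  11,  82], dtype=int32), array([377.4512, 192.9512]), array([ 0.5599, -0.1003,  0.067 ]))]
wrist [(array([311, 176,  27,  26, 631], dtype=int32), array([324.1648, 188.6181]), array([ 0.5608, -0.1004,  0.067 ])), (array([319, 297,   9,  12,  99], dtype=int32), array([322.9293, 302.7778]), array([ 0.548 , -0.2515,  0.067 ]))]
0.073 [ 0.561  -0.1002  0.067 ] [328.2376 160.3334] [377.2693 192.6584] [324.3151 188.4514]
-0.077 [ 0.5497 -0.2498  0.067 ] [339.8871 129.2769] [423.5886 175.3486] [324.1479 301.5439]
side [2.7, 5.1, 3.54]
top [4.23, 0.5]
```

Run:
```python
from h import *
for n,b in(("side",(365,155,410,200)),("top",(385,215,440,265))):
    for nm,im in(("before",cv2.imread(f"pics/{n}0.png")),("now",cams.capture(n))):
        h=cv2.cvtColor(im,cv2.COLOR_BGR2HSV); r=(cv2.inRange(h,(0,120,80),(6,255,255))|cv2.inRange(h,(172,120,80),(180,255,255)))[b[1]:b[3],b[0]:b[2]]
        bl=cv2.inRange(h,(105,120,80),(125,255,255))[170:210,275:310]
        M=cv2.moments(r,True); N=cv2.moments(bl,True); print(n,nm,"pad edge",M["m10"]/M["m00"],M["m01"]/M["m00"],M["m00"],"blue",N["m10"]/N["m00"],N["m01"]/N["m00"],N["m00"])
for i in range(8): w=cams.capture("wrist")
T=pose();m=cv2.inRange(cv2.cvtColor(w,cv2.COLOR_BGR2HSV),(8,150,70),(18,255,255)); k,l,st,c=cv2.connectedComponentsWithStats(m); print(c[1:],T[:3,3],arm.sense()["t"])
from station import workorder; print(workorder.finish_job())
```

```text
side before pad edge 23.75609756097561 32.48780487804878 41.0 blue 11.5 14.186046511627907 172.0
side now pad edge 23.75609756097561 32.48780487804878 41.0 blue 11.47953216374269 14.228070175438596 171.0
top before pad edge 13.26086956521739 35.82608695652174 23.0 blue 22.16504854368932 24.766990291262136 103.0
top now pad edge 13.26086956521739 35.82608695652174 23.0 blue 22.16504854368932 24.766990291262136 103.0
[[323.5997 188.5348]
 [322.8515 302.6238]] [ 0.5612 -0.0943  0.2342] 23.9
the job is handed in; nothing more can be done
None
```

I handed the job in at 23.9 s, with the orange cartridge lying level on all four roller wheels. I lifted it by its ribbed cap, laid it in the V-rest nozzle down and slid it onto the foot stop (about 8 N). I then let go, took it again across the middle of the barrel, and lowered it onto the wheels until they bore about 5 N before releasing.

**Last checks:**
- **Cartridge:** The top and wrist views put its cap within about 1 mm of the planned place. The wrist view put its nozzle end within about 2 mm.
- **Settled:** It did not move between two looks about half a second apart.
- **Bystanders:** The blue cartridge and the note pad did not move in either fixed view. The tweezers I only compared with the starting picture. The top view there is practically unchanged (0.5 grey levels); the side view differs by 3.5 grey levels, which I did not trace.
- **Robot:** The arm is clear and touching nothing.

**What failed or disagreed:**
- **First grasp:** It closed on nothing, just above the cap, without contact. The pictures showed the real fingertips about 38 mm behind where the reported tool point puts them. I worked with that offset, and every later grasp and contact agreed with it.
- **Final side view:** It showed the cap about 2 px (8 mm along the roller) off the other views. The end plate partly hides the cap there, so I trusted the other two.

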